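Clamp a glued book in the bench clamp with its draw latch

TASK

The glued book stands loose in the bookbinder's bench clamp. Press the sliding jaw firmly home against it (feel for it, and lean on it with 1 to 1.5 kg for a moment), swing the latch's wire loop over so that its cross bar drops in behind the hook on that jaw, then push the lever over past centre until it is fully down and locked and the book is held tight. Never push anything harder than 2 kg, keep off the book itself, leave everything else where it lies, and let go.

Things in the scene. Friction and masses are not known exactly. Their poses are not given: they have to be found in the camera images.
- clamp: Fixed bench clamp, bed 200 (x) x 310 (y) x 15 mm. Origin: table level under the fixed jaw's inner face (y = 0); x across, y from the fixed to the sliding jaw, z up. Bed: y = -115 to 195. Fixed jaw: block y = -108 to 0, in it behind the book a sprung steel plate (8 N per mm) whose face stands 0 to 7 mm behind y = 0 (not measured). Jaw tops 80 mm above the table.
- jaw: Sliding wooden jaw, 186 (x) x 62 (y) x 63 mm; slides along the clamp's y (3 N friction), stays where left. Origin: middle of its inner face on the bed, 15 mm above the table; axes as the clamp's. Outer face, to be pushed to -y: its y = +62. It meets the book, backed by the plate, 27 to 34 mm along y from the clamp's origin, depending on the plate; it can go in to 22 and starts at 50 to 79.
- book: Green cloth-bound book standing spine up on the bed between the jaws, 110 long (x) x 34 thick (y) x 100 mm high, 0.25 to 0.45 kg; origin: middle of its underside. Covers about x = -96 to +20 of the clamp, top 115 mm above the table. Starts up to 8 mm off the fixed jaw and slightly turned; the jaw squares it up when pushed against it. Not to be touched with the gripper.
- seat (a point): On the sliding jaw (its x +70, y +15), 3 mm above its top: where the middle of the hooked cross bar goes; axes as the clamp's. Keeper: steel hook 20 mm wide (x), post 6 mm thick and 14 high, its +y face 3 mm to -y of this point; a lip at its top overhangs 6 mm to +y, underside 9 mm above the jaw top. The bar drops to the jaw top on the lip's +y side; throwing the lever draws it back under the lip.
- pivot (a point): The latch works in the upright plane x = +70 of the clamp, over the jaw tops, beside the book. This point: hinge of the lever on the fixed jaw, 16 mm above the jaw top, at y = -20; axes as the clamp's, the lever turns about x.
- lever (a joint): Lever angle (rad): it points (1.222 + value) up from the clamp's +y about x. 0.35 = upright, 1.955 = fully down on its stop, pointing to -y, 2 degrees below level. Starts at 0.03 to 0.2, stays where left (0.12 N m friction). Hooked, jaw home: the pull begins at 0.7 to 1.2, is hardest at 1.1 to 1.4 (4 to 12 N across the lever's end, as the plate stands) and passes dead centre at 1.76.
- lever_end (a point): Middle of the rolled end of the lever, 74 mm from the hinge; the roll is 10 mm thick, 22 mm wide (x). The lever is a flat bar 18 mm wide and 5 mm thick.
- bail (a joint): Angle (rad) of the wire loop (bail) from the lever, about a pin on the lever 24 mm from its hinge: the loop points (1.222 + lever - bail) up from the clamp's +y. About 0 (start) = standing up along the lever; grows as it swings to the sliding jaw. Light friction keeps it up within 25 degrees of upright; beyond, it falls onto the jaw top by its weight.
- bar (a point): Middle of the loop's cross bar (6 mm thick, 34 mm long in x), 84 mm from the loop's pin. The loop is rigid: two 5 mm wires, 34 mm apart. Lying on the jaw top, the bar's middle is 3 mm above it.
- tongue (a point): Middle of the flat thumb tongue on the loop beyond the bar, 20 (x) x 24 x 5 mm, 10 mm beyond the bar and 6 mm off the loop's plane (bent 30 degrees, upwards when the loop lies down, back to -y when it stands). Site axes: y outward along the loop.
- folder: Bone folder, 120 x 18 x 5 mm, lying on top of the fixed jaw beside the latch: bystander.
- spool: Spool of cord, 100 mm across and 90 mm high: bystander.
- hammer: Hammer, 260 mm long: bystander.
- tin: Glue tin, 84 mm across, 100 mm high: bystander.
- brush: Glue brush, 200 mm long: bystander.
- weight: Steel knob weight, 70 mm across and high: bystander.
- stack: Stack of three bound books, about 220 x 170 x 105 mm: bystander.

How it is judged:
By the outcome, as a careful person would: the job done as asked, in the order asked, and still so for the second after the job is handed in, with the robot touching nothing.
It also fails if it takes over 70 s, if anything falls off the work surface, if the arm or the gripper's body presses on something with over 40 N, if the wrist force passes 120 N, or if a joint passes its speed limit or range.

ROBOT

A 7-joint arm with a two-finger parallel gripper is mounted at the origin on the work surface. World frame = base frame: x ahead of the robot, y to its left, z up, the work surface at z = 0. Lengths are in m, angles in rad, forces in N, time in s.
With the tool pointing down it reaches from about 0.425 to 0.925 m from the base axis. Payload 6.8 kg.
Tool frame: the origin (TCP) lies where the fingers leave the gripper's body, on its centre line; the fingertips stand 73 mm ahead of it and the grasp point (between the pads) lies 54 mm ahead of it; z points along the fingers, y is the line along which they close (so a half turn about z gives the same grasp; the last joint's range is limited). The gripper opens to 85 mm and grips with 20 to 120 N. Pads are 22 mm wide; open, the fingers measure 114 mm over their backs; the gripper's body (76 mm by 85 mm) begins 54 mm behind the grasp point. The pads swing forward as they close: fully open they stand 13 mm farther back than shut.
Start: joints at [-1.21, 0.477, 0.022, 1.555, -0.011, 1.109, -0.083], TCP at [0.305, 0.602, 0.304] pointing down, gripper open.
Joint ranges: [-2.96, 2.96], [-0.34, 2.1], [-1.41, 1.46], [0.24, 2.44], [-1.37, 4.51], [0.17, 1.92], [-2.96, 2.96]. Speed limits (rad/s): [2.39, 2.39, 3.14, 3.14, 3.14, 3.14, 3.14].

INTERFACE

Orientations are given as a rotation vector (axis times angle).
In Python, from bench import r gives the robot as it stands.
- The arm moves only by the shell command python3 drive.py 'ROWS' [OPENING] [FORCE]. ROWS is a JSON list that holds a single list of rows (three levels of brackets), with 1 to 5 rows, each of 6 numbers: dx, dy, dz in units of 20 mm, then a rotation vector rx, ry, rz in rad; each row is the pose to reach, as a shift and turn from the pose commanded when the command began, along the tool's axes at that moment; what a row does not reach only later rows make up. A row lasts 1/10 s, in which the tool goes at most 0.05 m and 0.15 rad, less where a joint would pass 70% of its speed; a pose out of reach is approached as far as the arm can. OPENING is the finger opening in m, set as the command begins (- or left out keeps the last). The fingers move at their own pace and stop on an object; FORCE is the grip in N (left out, the last holds). Time passes only in rows, so rows that do not move let the fingers close. It prints the time, the measured TCP pose, the force, the opening and the grip force at its end. Input that does not fit is refused with a message, and nothing moves.
- r.get_obs(): the state, without advancing time (a new reading comes with each control period).
- r.grab_frame(name): name is "scene" or "top"; returns (picture, depth): 480x640x3 uint8, blue, green, red; 480x640 float32, m along the optical axis (not along the pixel's ray), 0 where there is no reading.
- r.camera_info(name): a dict with "camera_matrix" (3x3 intrinsics, pixels), "k1" (the pictures are not rectified: a ray, as slopes to the right and down, at radius r is drawn at 1 + k1 r^2 times it, then the intrinsics apply), "R" (3x3) and "t" (3): a world point X has camera coordinates R X + t. Camera axes: x right, y down, z forward; pixel columns grow to the right and rows downward; lengths in m; the calibration is good to about 2 mm. A picture is of the moment at which its call begins. camera_info takes no time and is no camera call.
- r.hand_in(): hands the job in; it is judged then, once.
The state is a dict: "clock": time; "joints": joint angles; "qvel": joint speeds; "tau": joint torques, N m; "tcp_pos": TCP position; "orientation": TCP orientation; "contact_force": force on the tool from outside, world axes, zero at the start; "moment": the same for the moment, N m; "grip_width": finger opening in m; "gripper_force": force on a finger pad.
Only numpy, scipy, OpenCV 4.12 (cv2) and the standard library are available. Lean on these libraries where they do the work, as an engineer would, in place of code of your own. Each camera call takes 0.05 s, during which the arm holds its last target. There are 200 camera calls.

## Working session

There is one attempt and no reset: what is moved stays moved. The work goes in short steps, Python scripts to look and compute and a shell command to move; the robot and the scene stay as the last step left them, time stands still between calls to the robot, and variables do not carry over. Pictures are saved under pics/ and viewed, at most 10 in all, crops included, and the job is handed in when it is done.

```bash
ls; mkdir -p pics; python3 - <<'E'
from bench import r
import cv2,numpy as np
for n in("scene","top"):
    p,d=r.grab_frame(n); cv2.imwrite(f"pics/{n}0.png",p); np.save(f"pics/{n}0.npy",d)
    c=r.camera_info(n); print(n,c)
o=r.get_obs(); print(o)
E
```

```text
bench.py
drive.py
pics
scene {'camera_matrix': array([[531.57145229,   0.        , 323.06881603],
       [  0.        , 531.57145229, 233.27797426],
       [  0.        ,   0.        ,   1.        ]]), 'k1': -0.06306161853589444, 'R': array([[ 0.44263867,  0.89669181, -0.00384741],
       [ 0.67293074, -0.33501199, -0.65949313],
       [-0.59265102,  0.28932812, -0.75170074]]), 't': array([-0.19718152, -0.26013129,  1.60188669])}
top {'camera_matrix': array([[527.17050197,   0.        , 324.23204766],
       [  0.        , 527.17050197, 242.20976107],
       [  0.        ,   0.        ,   1.        ]]), 'k1': -0.02500734566330867, 'R': array([[-0.02283327, -0.99973304, -0.00353428],
       [-0.97621336,  0.02305823, -0.21558245],
       [ 0.2156064 , -0.00147224, -0.97647924]]), 't': array([-0.02317231,  0.54829332,  1.22487075])}
{'clock': 0.1, 'joints': array([-1.21010537,  0.47773085,  0.0223257 ,  1.55629529, -0.01150719,
        1.10929047, -0.08305365]), 'qvel': array([ 0.0020063 , -0.00351709, -0.00057143, -0.00233706, -0.0001691 ,
       -0.00141873, -0.00068145]), 'tau': array([ 3.93728682e-03, -5.97760427e+01,  1.61345132e+00, -2.81954849e+01,
        1.27504629e-02,  5.01527640e-03,  1.08142615e-05]), 'tcp_pos': array([0.3047848 , 0.6018377 , 0.30303771]), 'orientation': array([-7.29467037e-01, -3.05544940e+00,  2.47058160e-03]), 'contact_force': array([-0.13166518,  0.36746619, -0.02748384]), 'moment': array([-0.01396013, -0.01877258,  0.01243049]), 'gripper_force': 0.0, 'grip_width': 0.0854244699642953}
```

View pics/scene0.png

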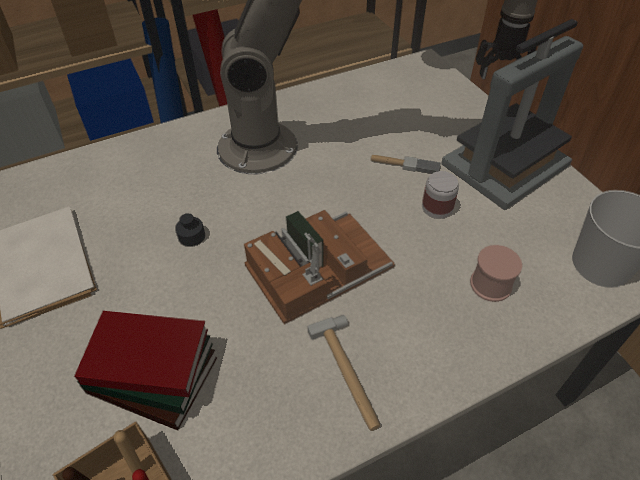

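View pics/top0.png

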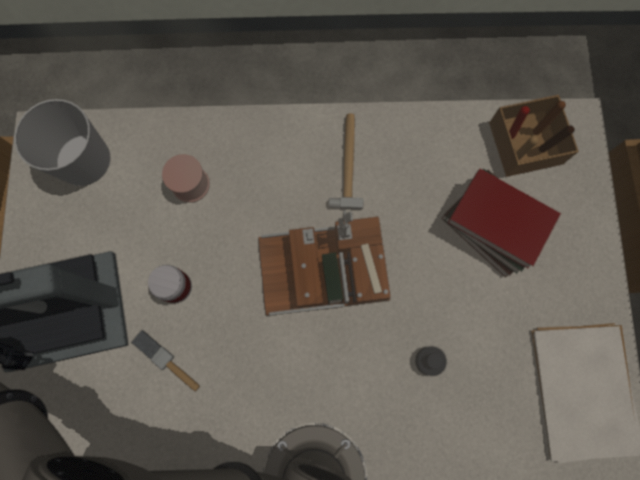

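Scene picture: the clamp is at about (320,262), with the latch standing at (313,250). Top view: the clamp is at (325,265), the keeper at (308,236), the latch at (345,228) and the folder at (372,268). I'll zoom in on both.

```bash
cat > h.py <<'E'
from bench import r
import cv2,numpy as np
def ray(n,uv):
    c=r.camera_info(n);K=c["camera_matrix"]
    p=cv2.undistortPoints(np.array(uv,float).reshape(-1,1,2),K,np.array([c["k1"],0,0,0]))[:,0]
    d=np.c_[p,np.ones(len(p))]@c["R"]; return -c["R"].T@c["t"],d
def onplane(n,uv,z):
    o,d=ray(n,uv); return o+d*((z-o[2])/d[:,2])[:,None]
def atdepth(n,uv,dep):
    o,d=ray(n,uv); return o+d*np.array(dep)[:,None]
def two(uv1,uv2):
    o1,d1=ray("scene",uv1);o2,d2=ray("top",uv2);out=[]
    for a,b in zip(d1,d2):
        s=np.linalg.lstsq(np.c_[a,-b],o2-o1,rcond=None)[0]; p,q=o1+s[0]*a,o2+s[1]*b
        out.append(np.r_[(p+q)/2,np.linalg.norm(p-q)])
    return np.array(out)
def proj(n,X):
    c=r.camera_info(n); return cv2.projectPoints(np.array(X,float),cv2.Rodrigues(c["R"])[0],c["t"],c["camera_matrix"],np.array([c["k1"],0,0,0]))[0][:,0]
E
python3 - <<'E'
import cv2
a=cv2.imread("pics/scene0.png")[200:330,235:400];b=cv2.imread("pics/top0.png")[195:325,250:400]
a=cv2.resize(a,(760,598),interpolation=cv2.INTER_CUBIC);b=cv2.resize(b,(690,598),interpolation=cv2.INTER_CUBIC)
cv2.imwrite("pics/sc.png",cv2.convertScaleAbs(a,alpha=1.5));cv2.imwrite("pics/tc.png",cv2.convertScaleAbs(b,alpha=1.6))
E
```

```text
(no output)
```

View pics/sc.png

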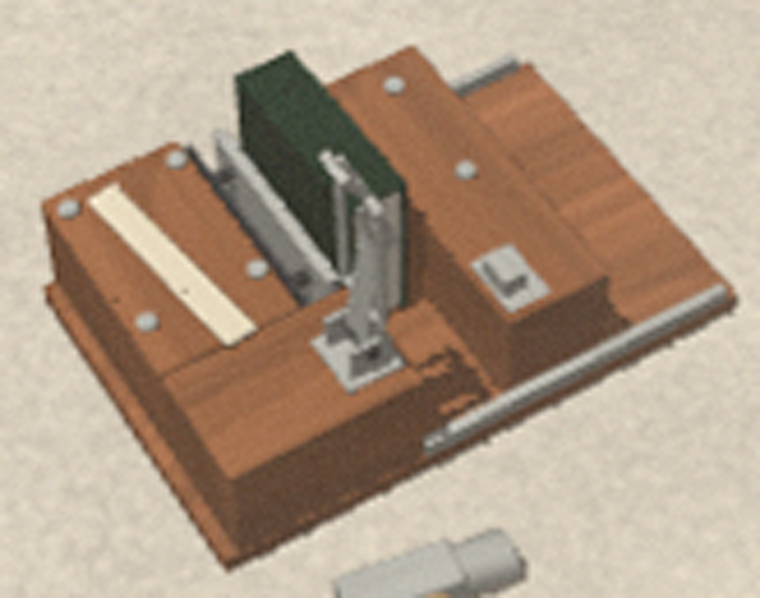

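View pics/tc.png

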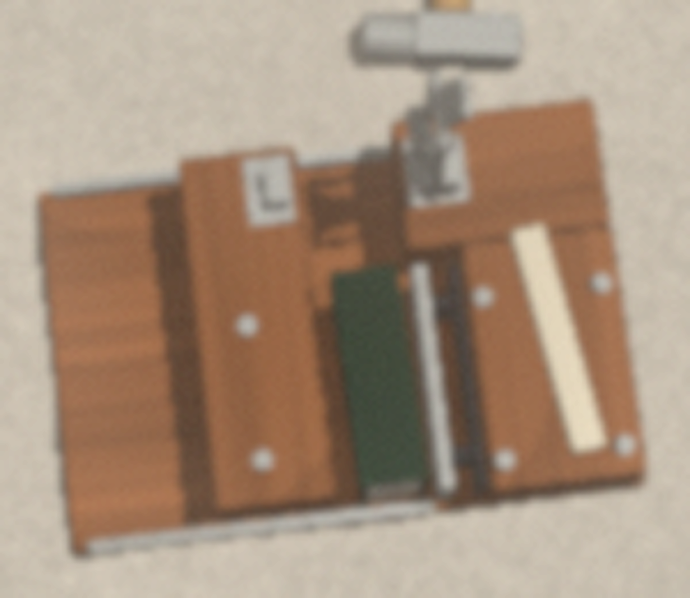

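The crops show the jaw top's outer +x corner at (607,280) in the scene crop and (182,160) in the top crop. The keeper is at (510,275) and (270,190), and the lever and loop stand upright at about (365,230). Next I triangulate these.

```bash
cat > m.py <<'E'
from h import *
S=lambda p:np.array(p,float)/[760/165,4.6]+[235,200]-.4
T=lambda p:np.array(p,float)/4.6+[250,195]-.4
E
python3 - <<'E'
from m import *
np.set_printoptions(precision=4,suppress=True)
nm=["jaw out+x","jaw in+x","fix -y+x","bed out+x","bed out-x","screw1","screw2","fscrewA","fscrewB","keeper plate in-out","fs C","fs D"]
s=[(607,283),(512,320),(228,478),(735,298),(527,65),(466,169),(394,85),(258,268),(147,321),(548,297),(178,159),(68,208)]
t=[(182,160),(293,150),(590,98),(40,195),(75,553),(247,324),(262,460),(484,296),(601,283),(243,158),(504,460),(625,444)]
P=two(S(s),T(t))
for n,p in zip(nm,P):print(n,p)
# depth-based heights of jaw top
D=np.load("pics/top0.npy")
for uv in [(230,250),(235,400),(480,180),(560,160),(120,350)]:
    u=T([uv]);i=np.round(u[0]).astype(int);d=np.median(D[i[1]-1:i[1]+2,i[0]-1:i[0]+2]);print(uv,atdepth("top",u,[d])[0])
# directions with planes z=.08
A=onplane("top",T([(182,160),(215,508),(293,150),(335,497),(590,98),(393,125)]),.078);B=onplane("scene",S([(607,283),(413,45),(512,320),(228,478)]),.079)
print(A);print(B)
E
```

```text
jaw out+x [0.5776 0.0471 0.0746 0.0025]
jaw in+x [ 0.5808 -0.01    0.0809  0.0008]
fix -y+x [ 0.6045 -0.1689  0.081   0.0037]
bed out+x [0.5751 0.1299 0.0121 0.0023]
bed out-x [0.3783 0.1104 0.0137 0.0019]
screw1 [0.4875 0.014  0.0851 0.0019]
screw2 [0.4174 0.0074 0.084  0.002 ]
fscrewA [ 0.4994 -0.108   0.0852  0.0013]
fscrewB [ 0.5049 -0.1692  0.0841  0.0022]
keeper plate in-out [0.5764 0.0145 0.0805 0.0031]
fs C [ 0.4146 -0.1153  0.0841  0.0014]
fs D [ 0.4211 -0.1777  0.0848  0.0026]
(230, 250) [0.528  0.0234 0.0802]
(235, 400) [0.4494 0.0218 0.08  ]
(480, 180) [ 0.5623 -0.1078  0.0802]
(560, 160) [ 0.5723 -0.1502  0.0792]
(120, 350) [0.4872 0.0866 0.0171]
[[ 0.5773  0.0481  0.078 ]
 [ 0.3945  0.0329  0.078 ]
 [ 0.5813 -0.0103  0.078 ]
 [ 0.3987 -0.0283  0.078 ]
 [ 0.6059 -0.1675  0.078 ]
 [ 0.5936 -0.0632  0.078 ]]
[[ 0.5802  0.044   0.079 ]
 [ 0.391   0.0305  0.079 ]
 [ 0.5796 -0.0089  0.079 ]
 [ 0.6026 -0.1703  0.079 ]]
```

```bash
cat >> m.py <<'E'
from scipy.spatial.transform import Rotation as Ro
ANG=.094; O=np.array([.495,-.0727,0]); C=Ro.from_rotvec([0,0,ANG]).as_matrix()
def W(p): return O+np.atleast_2d(p)@C.T      # clamp m -> world
def L(p): return (np.atleast_2d(p)-O)@C      # world -> clamp
def goal(p,yaw=ANG):
    """tool shift/turn to bring the TCP to clamp point p, tool y at world yaw, pointing down"""
    o=r.get_obs();R=Ro.from_rotvec(o["orientation"])
    y=np.array([np.cos(yaw),np.sin(yaw),0]);z=np.array([0,0,-1.])
    G=Ro.from_matrix(np.c_[np.cross(y,z),y,z])
    print("shift",R.inv().apply(W(p)[0]-o["tcp_pos"]).round(4),"turn",(R.inv()*G).as_rotvec().round(3))
E
python3 - <<'E'
from m import *
np.set_printoptions(precision=4,suppress=True)
D=np.load("pics/top0.npy");v,u=np.mgrid[100:480:4,0:260:4]
P=atdepth("top",np.c_[u.ravel(),v.ravel()],D[v,u].ravel());P=P[D[v,u].ravel()>0]
h=P[(P[:,2]>.12)]
for y0 in np.arange(.1,.8,.1):
    q=h[(h[:,1]>y0)&(h[:,1]<y0+.1)]
    if len(q):print(y0,q.min(0),q.max(0))
goal([0,.16,.2])
a=cv2.imread("pics/scene0.png")[225:285,290:345];b=cv2.imread("pics/top0.png")[205:260,320:370]
cv2.imwrite("pics/z.png",cv2.convertScaleAbs(np.hstack([cv2.resize(a,(396,432),interpolation=cv2.INTER_CUBIC),cv2.resize(b,(393,432),interpolation=cv2.INTER_CUBIC)]),alpha=1.5))
# expected points (lever .1, bail 0) projected
th=1.32;f=lambda s,x=.07,n=0:[x,-.02+s*np.cos(th)-n*np.sin(th),.096+s*np.sin(th)+n*np.cos(th)]
q=W([f(0),f(.074),f(.108),f(.118,n=.006),f(.108,x=.053),f(.108,x=.087)])
print((proj("scene",q)-[290,225])*7.2);print((proj("top",q)-[320,205])*7.86)
E
```

```text
0.1 [0.1194 0.1017 0.5063] [0.1674 0.1995 0.7852]
0.2 [0.1625 0.2004 0.6736] [0.23   0.2999 0.8137]
0.30000000000000004 [0.2073 0.3    0.6791] [0.2486 0.3512 0.7529]
0.4 [0.3949 0.4676 0.1217] [0.4541 0.498  0.3582]
0.5 [0.2642 0.5002 0.1204] [0.8867 0.5983 0.4196]
0.6 [0.386  0.602  0.1206] [0.8877 0.6852 0.2269]
shift [-0.389  -0.3804  0.1037] turn [-0.001  0.001  1.008]
[[159.8188 343.1542]
 [208.8763 169.0843]
 [232.8513  84.0135]
 [222.7008  62.9875]
 [202.1094  46.3482]
 [264.1326 122.3392]]
[[197.1261 201.6358]
 [142.1081 149.4747]
 [114.5718 123.3698]
 [127.2248 111.6176]
 [121.9906 182.38  ]
 [107.1994  64.7374]]
```

View pics/z.png

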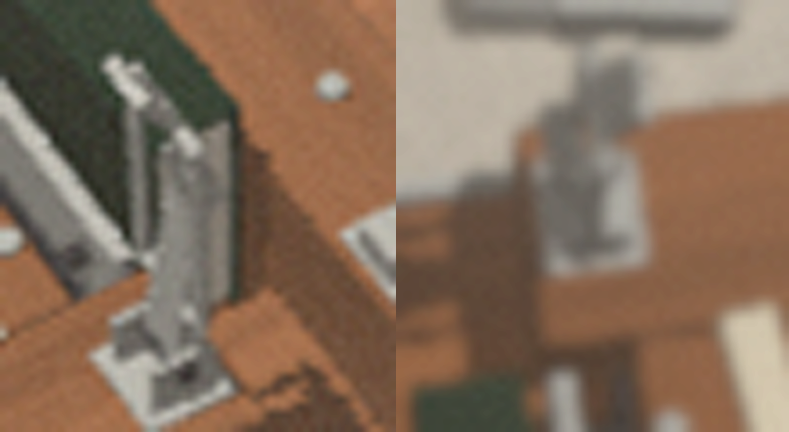

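```bash
python3 - <<'E'
from m import *
np.set_printoptions(precision=4,suppress=True)
S2=lambda p:np.array(p,float)/7.2+[290,225]-.4
T2=lambda p:np.array(p,float)/7.86+[320,205]-.4
for th in (1.3,1.4,1.5,1.6,1.7):
  f=lambda s,x=.07,n=0:[x,-.02+s*np.cos(th)-n*np.sin(th),.096+s*np.sin(th)+n*np.cos(th)]
  q=W([f(.074),f(.108),f(.118,n=.006)])
  print(th,((proj("scene",q)-[290,225])*7.2).round().tolist(),((proj("top",q)-[320,205])*7.86).round().tolist())
P=two(S2([(155,103),(185,150),(112,65),(165,350)]),T2([(219,95),(169,130),(240,130),(197,205)]));print(np.c_[L(P[:,:3]),P[:,3]])
D=np.load("pics/scene0.npy");d2=np.load("pics/top0.npy")
for n,d,f,pts in(("scene",D,S2,[(112,65),(140,92),(160,110),(195,140),(138,150),(180,160),(180,200),(175,260)]),("top",d2,T2,[(215,70),(219,85),(225,105),(169,130),(165,150),(175,180)])):
  for p in pts:
    u=f([p]);i=np.round(u[0]).astype(int);print(n,p,L(atdepth(n,u,[d[i[1],i[0]]]))[0])
E
```

```text
1.3 [[213.0, 168.0], [239.0, 82.0], [230.0, 61.0]] [[137.0, 150.0], [107.0, 125.0], [119.0, 113.0]]
1.4 [[192.0, 174.0], [208.0, 92.0], [195.0, 73.0]] [[162.0, 146.0], [145.0, 118.0], [161.0, 106.0]]
1.5 [[170.0, 183.0], [176.0, 104.0], [159.0, 87.0]] [[188.0, 142.0], [183.0, 113.0], [204.0, 101.0]]
1.6 [[149.0, 193.0], [143.0, 118.0], [123.0, 105.0]] [[214.0, 139.0], [222.0, 108.0], [246.0, 96.0]]
1.7 [[127.0, 204.0], [110.0, 136.0], [87.0, 125.0]] [[239.0, 137.0], [260.0, 104.0], [288.0, 93.0]]
[[ 0.0724 -0.0213  0.2131  0.    ]
 [ 0.071  -0.0095  0.1839  0.0028]
 [ 0.0595 -0.0263  0.2201  0.0023]
 [ 0.0704 -0.0193  0.094   0.0003]]
scene (112, 65) [ 0.0638 -0.0299  0.2262]
scene (140, 92) [ 0.0777 -0.029   0.2278]
scene (160, 110) [ 0.0808 -0.0245  0.2205]
scene (195, 140) [ 0.0863 -0.0166  0.2081]
scene (138, 150) [ 0.0559 -0.0182  0.1738]
scene (180, 160) [ 0.0676 -0.0109  0.1766]
scene (180, 200) [ 0.069  -0.012   0.1604]
scene (175, 260) [ 0.0719 -0.0159  0.1377]
top (215, 70) [ 0.0794 -0.0211  0.2137]
top (219, 85) [ 0.0752 -0.0217  0.2132]
top (225, 105) [ 0.0677 -0.0222  0.2192]
top (169, 130) [ 0.0737 -0.0087  0.1759]
top (165, 150) [ 0.0687 -0.007   0.1733]
top (175, 180) [ 0.0616 -0.0092  0.1652]
```

The hinge measures within 2 mm of where it should be, and the lever stands at about 1.41 rad (value ~0.19). The loop stands nearly vertical, with the bar at y≈-17 mm, z≈204 mm and the tongue leaning to -y. I'll move in now, keeping clear of the press frame at x > 0.386.

Units first: shifts go in units of 20 mm. So -0.223 m is -11.15, -0.1784 m is -8.92.

```bash
python3 drive.py '[[[-1.13, -2.23, 0, 0, 0, 0.14], [-2.255, -4.46, 0, 0, 0, 0.28], [-3.385, -6.69, 0, 0, 0, 0.42], [-4.51, -8.92, 0, 0, 0, 0.56], [-5.64, -11.15, 0, 0, 0, 0.7]]]' 0 20
python3 drive.py '[[[0, 0, 0, 0, 0, 0]]]'; python3 -c "
from m import *
goal([0,.16,.2])"
```

```text
clock: 0.6
tcp_pos: [0.3045, 0.35, 0.3035]
orientation: [-1.741, -2.615, 0.001]
contact_force: [0.9, -0.5, 0.3]
grip_width: 0.0119
gripper_force: 0.0
clock: 0.7
tcp_pos: [0.3051, 0.3452, 0.303]
orientation: [1.746, 2.611, -0.008]
contact_force: [0.3, 1.4, -0.6]
grip_width: 0.0005
gripper_force: 0.0
shift [-0.3055  0.0632  0.1037] turn [-0.003  0.004  0.298]
```

In the tool's units: -0.23 m is -11.5, -0.185 m is -9.25.

```bash
python3 drive.py '[[[-2.25, 0.45, 0, 0, 0, 0.1], [-4.5, 0.9, 0, 0, 0, 0.2], [-7, 1.45, 0, 0, 0, 0.298], [-9.25, 1.9, 0.25, 0, 0, 0.298], [-11.5, 2.35, 1, 0, 0, 0.298]]]'
python3 drive.py '[[[-2, 0.45, 1.5, 0, 0, 0], [-3.775, 0.81, 3, 0, 0, 0], [-3.775, 0.81, 4.185, 0, 0, 0], [-3.775, 0.81, 4.185, 0, 0, 0]]]';  python3 -c "
from m import *
goal([0,.14,.125]); print(L(r.get_obs()['tcp_pos']))"
```

```text
clock: 1.2
tcp_pos: [0.4398, 0.1579, 0.2849]
orientation: [2.101, 2.334, 0.005]
contact_force: [-0.5, 0.9, 0.3]
grip_width: -0.0001
gripper_force: 0.0
clock: 1.6
tcp_pos: [0.4606, 0.0843, 0.1976]
orientation: [-2.104, -2.33, 0.009]
contact_force: [-0.0, 0.8, 0.7]
grip_width: -0.0004
gripper_force: 0.0
shift [-0.0196  0.0198  0.0726] turn [-0.006  0.002  0.008]
[[-0.01953208  0.15957747  0.19762623]]
```

In the tool's units: 0.01 m is 0.5, 0.0726 m is 3.63.

```bash
python3 drive.py '[[[0, 0.5, 2, 0, 0, 0.008], [0, 0.5, 3.63, 0, 0, 0.008], [-0.6, 0.5, 3.63, 0, 0, 0.008], [-0.95, 0.5, 3.63, 0, 0, 0.008], [-1.2, 0.5, 3.63, 0, 0, 0.008]]]'
python3 drive.py '[[[-0.15, 0, 0, 0, 0, 0], [-0.3, 0, 0, 0, 0, 0], [-0.45, 0, 0, 0, 0, 0], [-0.6, 0, 0, 0, 0, 0]]]'; python3 drive.py '[[[0, 0, 0, 0, 0, 0], [0, 0, 0, 0, 0, 0]]]'; python3 -c "
from m import *
o=r.get_obs();print(L(o['tcp_pos']),o['contact_force']@C)"
```

```text
clock: 2.1
tcp_pos: [0.4756, 0.0621, 0.1295]
orientation: [2.112, 2.324, 0.004]
contact_force: [-0.2, -0.3, -0.4]
grip_width: 0.0001
gripper_force: 0.0
clock: 2.5
tcp_pos: [0.4758, 0.0511, 0.128]
orientation: [-2.112, -2.326, -0.002]
contact_force: [0.1, 3.7, 2.5]
grip_width: 0.0004
gripper_force: 1.7
clock: 2.7
tcp_pos: [0.4756, 0.0508, 0.1276]
orientation: [-2.112, -2.325, 0.0]
contact_force: [-0.1, -0.1, 0.6]
grip_width: -0.0001
gripper_force: 0.0
[[-0.00773677  0.12477682  0.12757145]] [-0.09838083 -0.13380137  0.6023373 ]
```

```bash
python3 drive.py '[[[-0.15, 0, 0, 0, 0, 0], [-0.3, 0, 0, 0, 0, 0], [-0.45, 0, 0, 0, 0, 0], [-0.55, 0, 0, 0, 0, 0], [-0.65, 0, 0, 0, 0, 0]]]'
for i in 1; do python3 drive.py '[[[-0.05, 0, 0, 0, 0, 0], [-0.1, 0, 0, 0, 0, 0], [-0.15, 0, 0, 0, 0, 0]]]'; python3 drive.py '[[[-0.05, 0, 0, 0, 0, 0], [-0.1, 0, 0, 0, 0, 0]]]'; done; python3 -c "
from m import *
o=r.get_obs();print(L(o['tcp_pos']),o['contact_force']@C)"
```

```text
clock: 3.2
tcp_pos: [0.4768, 0.0383, 0.1275]
orientation: [-2.111, -2.325, -0.001]
contact_force: [-0.6, 6.2, 0.5]
grip_width: 0.0001
gripper_force: 3.0
clock: 3.5
tcp_pos: [0.4771, 0.0355, 0.1275]
orientation: [-2.111, -2.326, -0.001]
contact_force: [-0.5, 5.3, 0.6]
grip_width: -0.0003
gripper_force: 2.9
clock: 3.7
tcp_pos: [0.4773, 0.0335, 0.1276]
orientation: [-2.111, -2.326, -0.001]
contact_force: [-0.3, 5.3, 0.2]
grip_width: 0.0004
gripper_force: 2.9
[[-0.00768576  0.10744126  0.12755228]] [0.19865388 5.33605725 0.16303213]
```

```bash
f(){ grep -E "tcp_pos|contact" | tr '\n' ' '; echo; }
python3 drive.py '[[[-0.035, 0, 0, 0, 0, 0], [-0.07, 0, 0, 0, 0, 0]]]' |f; python3 drive.py '[[[-0.025, 0, 0, 0, 0, 0], [-0.05, 0, 0, 0, 0, 0]]]'|f; python3 drive.py '[[[-0.025, 0, 0, 0, 0, 0], [-0.05, 0, 0, 0, 0, 0]]]'|f; python3 drive.py '[[[-0.025, 0, 0, 0, 0, 0], [-0.025, 0, 0, 0, 0, 0]]]'|f
```

```text
tcp_pos: [0.4773, 0.0325, 0.1275] contact_force: [-0.7, 8.4, 0.0] 
tcp_pos: [0.4774, 0.0323, 0.1276] contact_force: [-1.7, 10.0, 1.6] 
tcp_pos: [0.4774, 0.0319, 0.1276] contact_force: [-1.9, 12.5, 2.0] 
tcp_pos: [0.4775, 0.0318, 0.1276] contact_force: [-2.0, 11.7, 2.3]
```

```bash
f(){ grep -E "tcp_pos|contact" | tr '\n' ' '; echo; }
python3 drive.py '[[[-0.015, 0, 0, 0, 0, 0], [-0.015, 0, 0, 0, 0, 0], [-0.015, 0, 0, 0, 0, 0], [-0.015, 0, 0, 0, 0, 0], [-0.015, 0, 0, 0, 0, 0]]]' |f; python3 drive.py '[[[0, 0, 0, 0, 0, 0], [0, 0, 0, 0, 0, 0], [0, 0, 0, 0, 0, 0], [0, 0, 0, 0, 0, 0], [0, 0, 0, 0, 0, 0]]]'|f; python3 drive.py '[[[0, 0, 0, 0, 0, 0], [0, 0, 0, 0, 0, 0], [0, 0, 0, 0, 0, 0], [0, 0, 0, 0, 0, 0]]]'|f; python3 -c "
from m import *
o=r.get_obs();print(L(o['tcp_pos']),o['contact_force']@C)
for n in('scene','top'):
    p,d=r.grab_frame(n);cv2.imwrite(f'pics/{n}1.png',p)
"
```

```text
tcp_pos: [0.4775, 0.0317, 0.1276] contact_force: [-2.0, 12.5, 1.0] 
tcp_pos: [0.4775, 0.0318, 0.1276] contact_force: [-2.1, 12.5, 1.8] 
tcp_pos: [0.4774, 0.0317, 0.1276] contact_force: [-1.9, 12.9, 1.6] 
[[-0.00768525  0.10560759  0.12756238]] [-0.6893035  13.0316049   1.58666718]
```

The jaw is home and the lean held at 12.5–13 N. Now I retreat and go over to the -y side of the loop.

```bash
f(){ grep -E "tcp_pos|contact" | tr '\n' ' '; echo; }
python3 drive.py '[[[0.1, 0, 0, 0, 0, 0], [0.3, 0, 0, 0, 0, 0], [0.8, 0, 0, 0, 0, 0], [0.8, 0, -2.25, 0, 0, 0], [0.8, 0, -4.5, 0, 0, 0]]]'|f
python3 drive.py '[[[0, 0, -2.25, 0, 0, 0], [0, 0, -4.5, 0, 0, 0], [0, 1, -5.75, 0, 0, 0], [-1.5, 2.5, -5.75, 0, 0, 0], [-3.5, 3.85, -5.75, 0, 0, 0]]]'|f
python3 drive.py '[[[-2.25, 0, 0, 0, 0, 0], [-4.5, 0, 0, 0, 0, 0], [-5.85, 0, 0, 0, 0, 0], [-5.85, 0, 0, 0, 0, 0]]]'|f
python3 -c "
from m import *
goal([.07,-.065,.258]);print(L(r.get_obs()['tcp_pos']))"
```

```text
tcp_pos: [0.4753, 0.0445, 0.2175] contact_force: [0.8, -0.1, 0.5] 
tcp_pos: [0.5612, -0.0157, 0.3338] contact_force: [0.6, -0.3, 0.2] 
tcp_pos: [0.5699, -0.1397, 0.3327] contact_force: [-0.6, 0.3, 0.0] 
shift [0.0089 0.0017 0.0747] turn [-0.     0.003 -0.006]
[[ 0.06830105 -0.0736928   0.33270554]]
```

```bash
f(){ grep -E "tcp_pos|contact" | tr '\n' ' '; echo; }
python3 drive.py '[[[0, 0.075, 2, 0, 0, 0], [0, 0.075, 3.735, 0, 0, 0], [0.6, 0.075, 3.735, 0, 0, 0], [1.1, 0.075, 3.735, 0, 0, 0], [1.4, 0.075, 3.735, 0, 0, 0]]]'|f
python3 drive.py '[[[0.3, 0, 0, 0, 0, 0], [0.6, 0, 0, 0, 0, 0], [0.9, 0, 0, 0, 0, 0], [1.2, 0, 0, 0, 0, 0], [1.5, 0, 0, 0, 0, 0]]]'|f
python3 drive.py '[[[0.3, 0, 0, 0, 0, 0], [0.6, 0, 0, 0, 0, 0], [0.9, 0, 0, 0, 0, 0]]]'|f
python3 -c "
from m import *
print(L(r.get_obs()['tcp_pos']))
a=r.grab_frame('scene')[0];b=r.grab_frame('top')[0]
cv2.imwrite('pics/z2.png',cv2.convertScaleAbs(np.hstack([cv2.resize(a[170:310,250:390],(400,400)),cv2.resize(b[190:290,280:380],(400,400))]),alpha=1.5))"
```

```text
tcp_pos: [0.5706, -0.104, 0.2596] contact_force: [-0.2, 0.1, -0.3] 
tcp_pos: [0.5667, -0.0758, 0.258] contact_force: [-1.1, -0.4, -0.5] 
tcp_pos: [0.5649, -0.0578, 0.2578] contact_force: [0.2, 0.1, 0.2] 
[[0.07099656 0.00824851 0.25782018]]
```

View pics/z2.png

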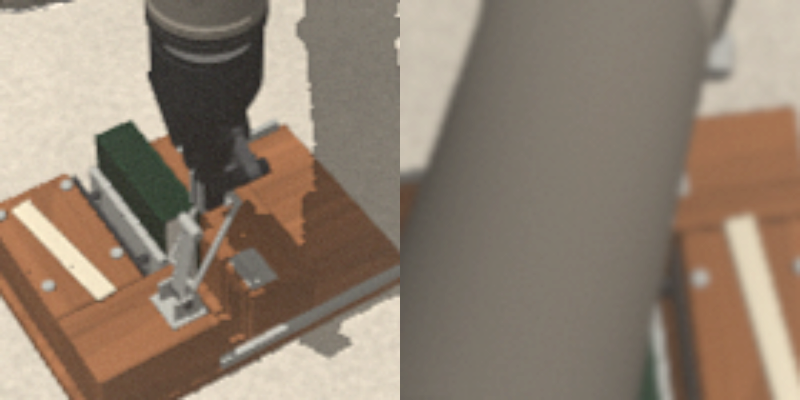

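The scene shows the loop tilted toward the keeper, its bar at (235,200) and the lever still upright at (187,240). I'll push further, slowly.

```bash
f(){ grep -E "tcp_pos|contact" | tr '\n' ' '; echo; }
python3 drive.py '[[[0.25, 0, 0, 0, 0, 0], [0.5, 0, 0, 0, 0, 0], [0.75, 0, 0, 0, 0, 0], [1, 0, 0, 0, 0, 0], [1, 0, 0, 0, 0, 0]]]'|f
python3 drive.py '[[[0, 0, 0, 0, 0, 0], [0, 0, 0, 0, 0, 0], [0, 0, 0, 0, 0, 0], [0, 0, 0, 0, 0, 0]]]'|f
python3 -c "
from m import *
print(L(r.get_obs()['tcp_pos']))
a=r.grab_frame('scene')[0]
cv2.imwrite('pics/z3.png',cv2.convertScaleAbs(cv2.resize(a[200:310,270:380],(600,600),interpolation=cv2.INTER_CUBIC),alpha=1.5))"
```

```text
tcp_pos: [0.5631, -0.0373, 0.2578] contact_force: [1.3, 0.1, 0.1] 
tcp_pos: [0.5631, -0.0387, 0.2579] contact_force: [0.0, 0.0, 0.4] 
[[0.0709712  0.02749905 0.2579078 ]]
```

View pics/z3.png

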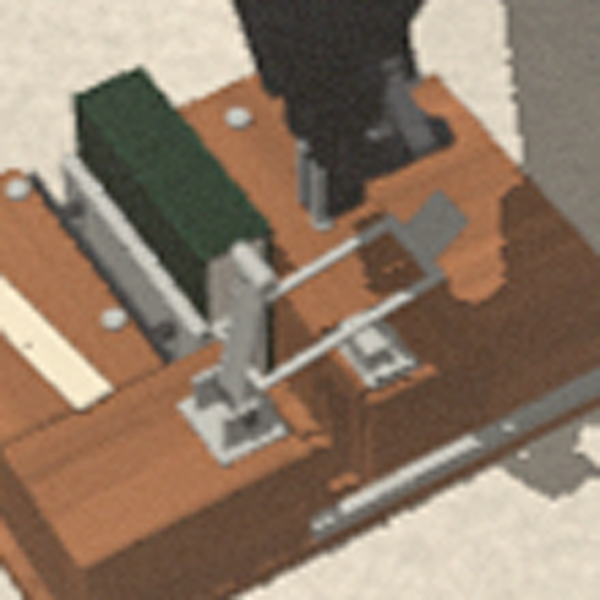

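```bash
python3 - <<'E'
from m import *
np.set_printoptions(precision=1,suppress=True)
th=1.414
pin=np.array([-.02+.024*np.cos(th),.096+.024*np.sin(th)])
for a in (.5,.2,0,-.2,-.3,-.4,-.45):
    b=pin+.084*np.array([np.cos(a),np.sin(a)]); q=W([[.053,*b],[.087,*b],[.07,.05,.094]]); print(a,b*1000,((proj("scene",q)-[270,200])*600/110).tolist())
p,d=r.grab_frame('scene');cv2.imwrite('pics/s4.png',p)
for u in [(385,222),(435,275),(405,255),(435,225),(365,335)]:
    uv=np.array([u])/(600/110)+[270,200]-.4;i=np.round(uv[0]).astype(int)
    print(u,1000*L(atdepth("scene",uv,[d[i[1],i[0]]]))[0])
E
```

```text
0.5 [ 57.5 160. ] [[371.773857228591, 188.69767203018282], [418.6082845137854, 244.12155894232978], [376.0287156087669, 327.58262038412704]]
0.2 [ 66.1 136.4] [[388.58573137516817, 218.44926170774062], [434.85327698405325, 273.36695801913777], [376.0287156087669, 327.58262038412704]]
0 [ 67.7 119.7] [[391.1173969608107, 243.21619511400326], [436.90371916024793, 297.91636878572564], [376.0287156087669, 327.58262038412704]]
-0.2 [ 66.1 103. ] [[386.8233551741116, 270.7259146390138], [432.07416220671143, 325.30928271463773], [376.0287156087669, 327.58262038412704]]
-0.3 [64.  94.9] [[382.21955083443146, 285.17554172497483], [427.18974066081296, 339.73881040054596], [376.0287156087669, 327.58262038412704]]
-0.4 [61.1 87. ] [[376.0572105910868, 299.910003775806], [420.7420350955159, 354.4787306821924], [376.0287156087669, 327.58262038412704]]
-0.45 [59.4 83.2] [[372.4139602304992, 307.3426168229378], [416.95517523083856, 361.92361820279837], [376.0287156087669, 327.58262038412704]]
(385, 222) [13.8 90.  81.8]
(435, 275) [ 80.6  69.7 127.8]
(405, 255) [ 66.5  64.4 129.4]
(435, 225) [ 66.   78.9 138.6]
(365, 335) [ 91.5  29.2 127.5]
```

```bash
python3 drive.py '[[[0, 0, 0, 0, 0, 0], [0, 0, 0, 0, 0, 0], [0, 0, 0, 0, 0, 0], [0, 0, 0, 0, 0, 0], [0, 0, 0, 0, 0, 0]]]' >/dev/null; python3 - <<'E'
from m import *
p,d=r.grab_frame('scene');cv2.imwrite('pics/s5.png',p)
v,u=np.mgrid[225:275,310:365];dd=d[v,u].ravel()
P=L(atdepth("scene",np.c_[u.ravel(),v.ravel()],dd))
k=(p[v,u].reshape(-1,3).max(1)*1.-p[v,u].reshape(-1,3).min(1)<14)&(P[:,1]>.03)&(P[:,0]>.045)&(P[:,0]<.1)&(P[:,2]<.2)
q=np.c_[P[k]*1000,u.ravel()[k],v.ravel()[k]];print(q[np.argsort(q[:,1])][::3].round())
E
```

```text
[[ 89.  30. 103. 336. 267.]
 [ 52.  32.  98. 328. 257.]
 [ 73.  35.  89. 334. 265.]
 [ 74.  37.  92. 335. 264.]
 [ 52.  38.  94. 330. 257.]
 [ 65.  38.  86. 333. 263.]
 [ 89.  38.  97. 339. 267.]
 [ 55.  38.  97. 331. 257.]
 [ 67.  39.  88. 334. 263.]
 [ 75.  39.  96. 336. 263.]
 [ 67.  39.  91. 334. 262.]
 [ 75.  39.  85. 336. 266.]
 [ 53.  39.  84. 331. 260.]
 [ 61.  40.  95. 333. 259.]
 [ 72.  41.  95. 336. 262.]
 [ 55.  41.  81. 332. 261.]
 [ 67.  41.  93. 335. 261.]
 [ 91.  42.  93. 341. 268.]
 [ 78.  42.  94. 338. 264.]
 [ 65.  42.  94. 335. 260.]
 [ 52.  43.  94. 332. 256.]
 [ 52.  43.  83. 332. 259.]
 [ 64.  44.  95. 335. 259.]
 [ 80.  44.  91. 339. 265.]
 [ 67.  44.  94. 336. 260.]
 [ 62.  45.  96. 335. 258.]
 [ 74.  45.  94. 338. 262.]
 [ 85.  46.  92. 341. 266.]
 [ 54.  47.  93. 334. 256.]
 [ 70.  48.  92. 338. 261.]
 [ 77.  48.  96. 340. 262.]
 [ 86.  48.  91. 342. 266.]
 [ 85.  49.  83. 342. 268.]
 [ 80.  49.  91. 341. 264.]
 [ 54.  50.  91. 335. 256.]
 [ 61.  50.  96. 337. 257.]
 [ 56.  51.  90. 336. 257.]
 [ 85.  51.  88. 343. 266.]
 [ 91.  53.  93. 345. 266.]
 [ 75.  
[... 328 characters left out ...]
 [ 80.  60.  87. 345. 263.]
 [ 70.  61.  84. 343. 261.]
 [ 65.  62.  91. 342. 257.]
 [ 59.  63.  84. 341. 257.]
 [ 61.  65.  82. 342. 258.]
 [ 77.  65.  84. 346. 262.]
 [ 66.  66.  90. 344. 257.]
 [ 70.  66.  84. 345. 260.]
 [ 77.  67.  79. 347. 263.]
 [ 71.  68.  91. 346. 258.]
 [ 65.  69.  87. 345. 257.]
 [ 72.  71.  86. 347. 259.]
 [ 66.  72.  86. 346. 257.]
 [ 65.  73.  88. 346. 256.]
 [ 80.  73.  89. 350. 260.]
 [ 71.  74.  84. 348. 259.]
 [ 66.  74.  92. 347. 255.]
 [ 81.  75.  90. 351. 260.]
 [ 76.  76.  86. 350. 259.]
 [ 65.  78.  89. 348. 255.]
 [ 80.  79.  90. 352. 259.]
 [ 59.  79.  85. 347. 254.]
 [ 66.  80.  88. 349. 255.]
 [ 68.  81.  90. 350. 255.]
 [ 70.  83.  87. 351. 256.]]
```

The cross bar lies on the jaw top at y≈59, about 9 mm outside the keeper lip. Next I work out the lever arc for the finger's lower corner.

Units first: shifts go in units of 20 mm. So 0.03 m is 1.5, 0.02 m is 1.

```bash
python3 - <<'E'
from m import *
print(L(r.get_obs()['tcp_pos'])*1000)
for v in np.arange(.2,1.96,.15).tolist()+[1.955]:
    th=1.222+v; k=max(0,(th-1.9)/1.25)
    y=-20+74*np.cos(th)+5*np.sin(th)+11-5*k; z=96+74*np.sin(th)-5*np.cos(th)+73-(6*(1-k) if th<2.3 else 0)
    print(round(v,3),round(th,2),round(y,1),round(z,1))
E
python3 drive.py '[[[0, 0, 0.5, 0, 0, 0], [0, 0, 1, 0, 0, 0], [0, 0, 1.5, 0, 0, 0], [-0.3, 0, 1.5, 0, 0, 0], [-0.6, 0, 1.5, 0, 0, 0]]]'
```

```text
[[ 71.01925931  27.7899428  257.89532695]]
0.2 1.42 6.9 235.4
0.35 1.57 -4.1 237.0
0.5 1.72 -15.2 236.9
0.65 1.87 -26.2 235.2
0.8 2.02 -37.3 232.4
0.95 2.17 -47.8 228.2
1.1 2.32 -57.5 226.5
1.25 2.47 -66.2 218.8
1.4 2.62 -73.6 210.1
1.55 2.77 -79.7 200.4
1.7 2.92 -84.2 190.0
1.85 3.07 -87.2 179.1
1.955 3.18 -88.2 171.4
clock: 10.85
tcp_pos: [0.564, -0.0509, 0.2274]
orientation: [-2.112, -2.325, 0.002]
contact_force: [0.5, 0.0, -0.5]
grip_width: 0.0001
gripper_force: 0.0
```

```bash
f(){ grep -E "tcp_pos|contact" | tr '\n' ' '; echo; }
python3 drive.py '[[[-0.3, 0, 0, 0, 0, 0], [-0.6, 0, 0, 0, 0, 0], [-0.9, 0, 0, 0, 0, 0], [-1.2, 0, 0, 0, 0, 0], [-1.5, 0, 0, 0, 0, 0]]]'|f
python3 drive.py '[[[-0.25, 0, 0, 0, 0, 0], [-0.5, 0, 0, 0, 0, 0], [-0.5, 0, 0, 0, 0, 0]]]'|f
python3 -c "
from m import *
o=r.get_obs();print(L(o['tcp_pos']),o['contact_force']@C)
a=r.grab_frame('scene')[0]
cv2.imwrite('pics/z6.png',cv2.convertScaleAbs(cv2.resize(a[200:300,275:375],(600,600),interpolation=cv2.INTER_CUBIC),alpha=1.6))"
```

```text
tcp_pos: [0.5675, -0.0804, 0.2281] contact_force: [1.4, 3.5, -0.5] 
tcp_pos: [0.5677, -0.0913, 0.2277] contact_force: [-0.2, 0.4, 0.7] 
[[ 0.07067452 -0.02537116  0.22767812]] [-0.16369643  0.4636407   0.71952597]
```

View pics/z6.png

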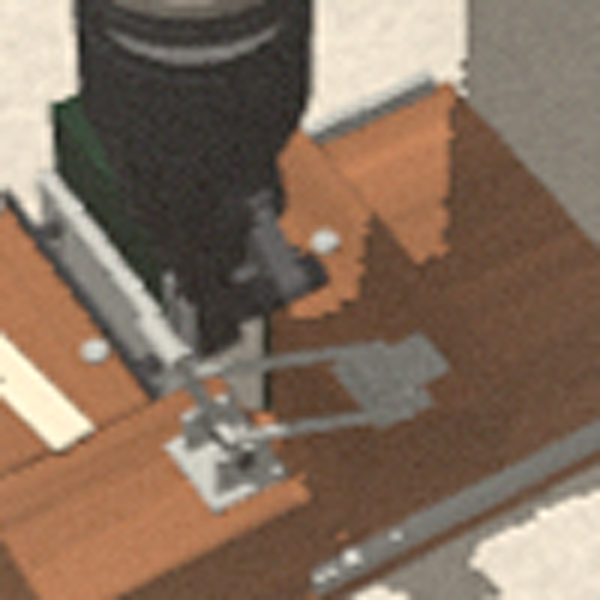

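The bar lies over the keeper around (385,385), and the lever is leaning over to -y. I'll continue along the arc while watching the force.

```bash
f(){ grep -E "tcp_pos|contact" | tr '\n' ' '; echo; }
python3 drive.py '[[[-0.2, 0, 0, 0, 0, 0], [-0.4, 0, 0, 0, 0, 0], [-0.6, 0, 0, 0, 0, 0]]]'|f
python3 drive.py '[[[-0.175, 0, 0, 0, 0, 0], [-0.35, 0, 0, 0, 0, 0], [-0.525, 0, 0, 0, 0, 0]]]'|f
python3 drive.py '[[[-0.125, 0, 0, 0, 0, 0], [-0.25, 0, 0.025, 0, 0, 0], [-0.375, 0, 0.05, 0, 0, 0]]]'|f
python3 -c "
from m import *
o=r.get_obs();print(L(o['tcp_pos']),o['contact_force']@C)"
```

```text
tcp_pos: [0.5689, -0.101, 0.2275] contact_force: [-0.2, 7.8, -2.5] 
tcp_pos: [0.5693, -0.1083, 0.226] contact_force: [0.3, 13.5, -10.1] 
tcp_pos: [0.5696, -0.113, 0.2239] contact_force: [1.0, 19.2, -15.3] 
[[ 0.07052003 -0.04717519  0.22385693]] [  2.77697112  19.05026218 -15.25346147]
```

The force has gone too high: friction drags the finger down with the roll because I held the height constant. I'll relax at once and follow the arc downward.

```bash
f(){ grep -E "tcp_pos|contact" | tr '\n' ' '; echo; }
python3 drive.py '[[[0.25, 0, 0.2, 0, 0, 0], [0.25, 0, 0.2, 0, 0, 0]]]'|f
python3 -c "
from m import *
o=r.get_obs();print(L(o['tcp_pos']),o['contact_force']@C)"
```

```text
tcp_pos: [0.5701, -0.1127, 0.2222] contact_force: [-0.8, 8.2, -0.6] 
[[ 0.07097836 -0.04689693  0.22222916]] [-0.05882286  8.25989452 -0.59261012]
```

```bash
f(){ grep -E "tcp_pos|contact" | tr '\n' ' '; echo; }
python3 drive.py '[[[0.15, 0, -0.1, 0, 0, 0], [0.3, 0, -0.2, 0, 0, 0], [0.45, 0, -0.3, 0, 0, 0], [0.6, 0, -0.4, 0, 0, 0], [0.75, 0, -0.45, 0, 0, 0]]]'|f
python3 drive.py '[[[0.15, 0, -0.05, 0, 0, 0], [0.3, 0, -0.1, 0, 0, 0], [0.45, 0, -0.2, 0, 0, 0], [0.6, 0, -0.5, 0, 0, 0], [0.8, 0, -1, 0, 0, 0]]]'|f
python3 - <<'E'
from m import *
o=r.get_obs();print(L(o['tcp_pos']),o['contact_force']@C,o['joints'].round(2))
p,d=r.grab_frame('scene');cv2.imwrite('pics/s7.png',p)
v,u=np.mgrid[225:275,290:345];dd=d[v,u].ravel()
P=L(atdepth("scene",np.c_[u.ravel(),v.ravel()],dd))
k=(P[:,1]<-.02)&(P[:,0]>.06)&(P[:,0]<.08)&(P[:,2]<.18)&(P[:,2]>.1)
q=np.c_[P[k]*1000,u.ravel()[k],v.ravel()[k]];print(q[np.argsort(-q[:,2])][::2].round())
E
```

```text
tcp_pos: [0.5693, -0.1008, 0.2326] contact_force: [0.5, 0.1, -0.9] 
tcp_pos: [0.5672, -0.084, 0.2521] contact_force: [0.7, -0.2, 0.8] 
[[ 0.07078891 -0.01806138  0.25207868]] [ 0.63090171 -0.27143436  0.75553966] [-0.39  0.41  0.55  1.88 -0.26  0.92  0.38]
[[ 75. -56. 170. 298. 260.]
 [ 79. -53. 170. 300. 261.]
 [ 77. -54. 168. 299. 261.]
 [ 75. -53. 168. 299. 260.]
 [ 65. -53. 168. 297. 257.]
 [ 64. -54. 167. 296. 257.]
 [ 62. -53. 167. 296. 256.]
 [ 60. -54. 167. 295. 256.]
 [ 68. -52. 166. 298. 258.]
 [ 78. -55. 166. 299. 262.]
 [ 74. -50. 166. 300. 260.]
 [ 76. -56. 165. 298. 262.]
 [ 70. -50. 164. 299. 259.]
 [ 76. -49. 164. 301. 261.]
 [ 71. -58. 164. 296. 261.]
 [ 65. -57. 163. 295. 259.]
 [ 63. -59. 162. 294. 259.]
 [ 71. -59. 161. 296. 262.]
 [ 76. -45. 150. 303. 264.]
 [ 79. -49. 149. 302. 266.]
 [ 68. -43. 146. 302. 262.]
 [ 80. -45. 144. 304. 267.]
 [ 80. -45. 141. 304. 268.]
 [ 66. -39. 139. 303. 263.]
 [ 72. -38. 137. 305. 265.]
 [ 79. -38. 135. 307. 268.]
 [ 78. -39. 131. 306. 269.]
 [ 74. -35. 131. 307. 267.]
 [ 80. -38. 129. 307. 270.]
 [ 66. -33. 128. 306. 265.]
 [ 68. -31. 126. 307. 266.]
 [ 79. -33. 125. 309. 270.]
 [ 76. -31. 123. 309. 269.]
 [ 80. -31. 120. 310. 271.]
 [ 71. -28. 119. 309. 268.]
 [ 73. -27. 117. 310. 269.]
 [ 78. -25. 111. 312. 272.]
 [ 78. -22. 109. 313. 272.]
 [ 64. -32. 107. 306. 270.]
 [ 62. -21. 105. 310. 268.]]
```

```bash
f(){ grep -E "tcp_pos|contact" | tr '\n' ' '; echo; }
python3 drive.py '[[[0.325, 0, 0, 0, -0.13, 0], [0.325, 0, 0, 0, -0.26, 0], [0.325, 0, 0.2, 0, -0.39, 0], [0.325, 0, 0.4, 0, -0.52, 0], [0.325, 0, 0.6, 0, -0.52, 0]]]'|f
python3 drive.py '[[[0, 0, 0, 0, 0, 0], [0, 0, 0, 0, 0, 0]]]'|f
cat > t.py <<'E'
from m import *
o=r.get_obs();R=Ro.from_rotvec(o["orientation"]).as_matrix();t=o['tcp_pos'];F=C.T@R[:,2];a=np.arctan2(-F[1],-F[2])
tcp=L(t)[0];print("tcp",tcp*1000,"tip",(tcp+.073*F)*1000,"tilt",a,"Ryc",C.T@R[:,1],"F",o['contact_force']@C,"at",o["clock"])
E
python3 t.py; python3 - <<'E'
from m import *
a=.52;f=np.array([-np.sin(a),-np.cos(a)]);X=np.array([np.cos(a),-np.sin(a)]) # tool z and tool x in clamp (y,z)
p0=None
for v in np.arange(.8,1.96,.1).tolist()+[1.955]:
    th=1.222+v;P=np.array([-20+74*np.cos(th),96+74*np.sin(th)]);t=P-78*f
    if p0 is None:p0=t
    print(round(v,2),t.round(1),"tool x,z from v=.8:",(X@(t-p0)).round(1),(f@(t-p0)).round(1))
E
```

```text
tcp_pos: [0.5674, -0.073, 0.2386] contact_force: [0.3, 0.9, -0.6] 
tcp_pos: [0.5668, -0.0792, 0.2405] contact_force: [-1.1, -1.0, 0.9] 
tcp [ 70.87367079 -13.25872493 240.54039143] tip [ 70.89719052 -49.39122803 177.10978631] tilt 0.5177954964523686 Ryc [ 9.99999360e-01 -7.82734475e-04  8.16669883e-04] F [-1.23901527 -0.91686857  0.89107474] at 14.55
0.8 [-13.5 230.3] tool x,z from v=.8: 0.0 0.0
0.9 [-20.  226.7] tool x,z from v=.8: -3.9 6.3
1.0 [-26.1 222.5] tool x,z from v=.8: -7.1 13.0
1.1 [-31.7 217.8] tool x,z from v=.8: -9.6 19.9
1.2 [-36.9 212.5] tool x,z from v=.8: -11.4 27.1
1.3 [-41.5 206.7] tool x,z from v=.8: -12.5 34.4
1.4 [-45.5 200.4] tool x,z from v=.8: -12.9 41.8
1.5 [-48.8 193.8] tool x,z from v=.8: -12.5 49.2
1.6 [-51.5 186.9] tool x,z from v=.8: -11.4 56.5
1.7 [-53.5 179.8] tool x,z from v=.8: -9.6 63.7
1.8 [-54.7 172.5] tool x,z from v=.8: -7.1 70.6
1.9 [-55.2 165.1] tool x,z from v=.8: -3.8 77.3
1.96 [-55.2 161.1] tool x,z from v=.8: -1.8 80.8
```

```bash
f(){ grep -E "tcp_pos|contact" | tr '\n' ' '; echo; }
python3 drive.py '[[[0, 0, 0.15, 0, 0, 0], [0, 0, 0.3, 0, 0, 0], [0, 0, 0.45, 0, 0, 0]]]'|f
python3 drive.py '[[[-0.05, 0, 0.1, 0, 0, 0], [-0.1, 0, 0.2, 0, 0, 0]]]'|f
python3 drive.py '[[[-0.05, 0, 0.1, 0, 0, 0], [-0.075, 0, 0.2, 0, 0, 0]]]'|f
python3 t.py
```

```text
tcp_pos: [0.5672, -0.0833, 0.2322] contact_force: [0.2, 0.2, -0.7] 
tcp_pos: [0.5676, -0.0861, 0.2297] contact_force: [-2.2, 3.2, 7.1] 
tcp_pos: [0.568, -0.0898, 0.2276] contact_force: [-3.9, 1.8, 10.2] 
tcp [ 71.05151343 -23.84201121 227.55301993] tip [ 71.07718726 -60.15159162 164.22361356] tilt 0.5205893989901762 Ryc [ 9.99999093e-01  1.30252220e-03 -3.41393218e-04] F [-3.68564832  2.19848371 10.24524448] at 15.25
```

```bash
f(){ grep -E "tcp_pos|contact" | tr '\n' ' '; echo; }
python3 drive.py '[[[-0.06, 0, 0.075, 0, 0, 0], [-0.125, 0, 0.15, 0, 0, 0]]]'|f
python3 drive.py '[[[-0.04, 0, 0.05, 0, 0, 0], [-0.075, 0, 0.1, 0, 0, 0]]]'|f
python3 t.py
```

```text
tcp_pos: [0.5683, -0.0929, 0.2259] contact_force: [-3.6, 3.4, 7.1] 
tcp_pos: [0.5684, -0.0948, 0.2247] contact_force: [-3.1, 5.1, 6.9] 
tcp [ 71.04059341 -28.87267514 224.71621658] tip [ 71.07460063 -65.10598022 161.34314307] tilt 0.5193854188607249 Ryc [ 9.99998079e-01  1.88399075e-03 -5.40545966e-04] F [-2.59056279  5.38710844  6.88061567] at 15.65
```

```bash
f(){ grep -E "tcp_pos|contact" | tr '\n' ' '; echo; }
python3 drive.py '[[[-0.045, 0, 0.075, 0, 0, 0], [-0.08, 0, 0.15, 0, 0, 0]]]'|f
python3 drive.py '[[[-0.04, 0, 0.075, 0, 0, 0], [-0.07, 0, 0.15, 0, 0, 0]]]'|f
python3 drive.py '[[[-0.03, 0, 0.075, 0, 0, 0], [-0.06, 0, 0.15, 0, 0, 0]]]'|f
python3 t.py
```

```text
tcp_pos: [0.5687, -0.0975, 0.2228] contact_force: [-3.6, 4.7, 6.5] 
tcp_pos: [0.569, -0.1, 0.2209] contact_force: [-4.2, 3.9, 6.8] 
tcp_pos: [0.5692, -0.1025, 0.2188] contact_force: [-3.3, 6.0, 6.2] 
tcp [ 71.05569683 -36.67012526 218.80841346] tip [ 71.09159067 -72.8805636  155.4222725 ] tilt 0.5190246358685127 Ryc [ 9.99997497e-01  2.13928526e-03 -6.55832753e-04] F [-2.74099753  6.27440754  6.20437242] at 16.25
```

```bash
f(){ grep -E "tcp_pos|contact" | tr '\n' ' '; echo; }
python3 drive.py '[[[-0.015, 0, 0.1, 0, 0, 0], [-0.03, 0, 0.2, 0, 0, 0]]]'|f
python3 drive.py '[[[-0.015, 0, 0.1, 0, 0, 0], [-0.03, 0, 0.2, 0, 0, 0]]]'|f
python3 drive.py '[[[-0.015, 0, 0.1, 0, 0, 0], [-0.03, 0, 0.2, 0, 0, 0]]]'|f
python3 t.py
```

```text
tcp_pos: [0.5695, -0.1055, 0.2159] contact_force: [-2.7, 3.5, 7.5] 
tcp_pos: [0.5698, -0.1083, 0.2129] contact_force: [-3.1, 3.0, 7.1] 
tcp_pos: [0.57, -0.111, 0.2098] contact_force: [-2.0, 1.8, 7.4] 
tcp [ 71.08516343 -45.18092278 209.75737872] tip [ 71.11933036 -81.46925202 146.41579685] tilt 0.5202538929662959 Ryc [ 9.99998874e-01  1.46984056e-03 -3.02663237e-04] F [-1.85603351  1.93465599  7.43902089] at 16.85
```

```bash
f(){ grep -E "tcp_pos|contact" | tr '\n' ' '; echo; }
python3 drive.py '[[[0, 0, 0.1, 0, 0, 0], [0, 0, 0.2, 0, 0, 0], [0, 0, 0.3, 0, 0, 0]]]'|f
python3 drive.py '[[[0, 0, 0.1, 0, 0, 0], [0.01, 0, 0.2, 0, 0, 0], [0.02, 0, 0.3, 0, 0, 0]]]'|f
python3 drive.py '[[[0.01, 0, 0.1, 0, 0, 0], [0.025, 0, 0.2, 0, 0, 0], [0.04, 0, 0.3, 0, 0, 0]]]'|f
python3 t.py
```

```text
tcp_pos: [0.5703, -0.1146, 0.2048] contact_force: [-2.6, 0.4, 7.5] 
tcp_pos: [0.5707, -0.1175, 0.1995] contact_force: [-0.6, -0.0, 6.7] 
tcp_pos: [0.5711, -0.1195, 0.1938] contact_force: [-0.3, -0.8, 4.5] 
tcp [ 71.3858335  -53.73356817 193.75843825] tip [ 71.48211524 -90.06924186 130.44406747] tilt 0.5210019360382376 Ryc [9.99998816e-01 1.34453473e-03 7.49072419e-04] F [-0.37273928 -0.7569187   4.54816897] at 17.75
```

```bash
f(){ grep -E "tcp_pos|contact" | tr '\n' ' '; echo; }
python3 drive.py '[[[0.025, 0, 0.1, 0, 0, 0], [0.05, 0, 0.2, 0, 0, 0], [0.08, 0, 0.3, 0, 0, 0]]]'|f
python3 drive.py '[[[0.035, 0, 0.1, 0, 0, 0], [0.07, 0, 0.2, 0, 0, 0], [0.1, 0, 0.3, 0, 0, 0]]]'|f
python3 drive.py '[[[0.035, 0, 0.1, 0, 0, 0], [0.075, 0, 0.2, 0, 0, 0], [0.11, 0, 0.3, 0, 0, 0]]]'|f
python3 t.py
```

```text
tcp_pos: [0.5712, -0.1204, 0.1872] contact_force: [0.1, -0.6, 2.9] 
tcp_pos: [0.5711, -0.1211, 0.1805] contact_force: [0.4, 0.7, 0.8] 
tcp_pos: [0.571, -0.1223, 0.1742] contact_force: [0.9, 0.4, 1.4] 
tcp [ 71.00728363 -56.47361384 174.15003703] tip [ 71.05588128 -92.72837233 110.78924374] tilt 0.5197240419994208 Ryc [ 9.99997860e-01  2.03095791e-03 -3.95107851e-04] F [0.94485431 0.32435212 1.44698141] at 18.65
```

```bash
f(){ grep -E "tcp_pos|contact" | tr '\n' ' '; echo; }
python3 drive.py '[[[0.075, 0, 0.13, 0, 0, 0], [0.15, 0, 0.26, 0, 0, 0], [0.2, 0, 0.35, 0, 0, 0]]]'|f
python3 drive.py '[[[0.035, 0, 0.065, 0, 0, 0], [0.075, 0, 0.13, 0, 0, 0]]]'|f
python3 drive.py '[[[0.025, 0, 0.045, 0, 0, 0], [0.05, 0, 0.085, 0, 0, 0]]]'|f
python3 t.py
```

```text
tcp_pos: [0.5709, -0.1223, 0.166] contact_force: [0.8, -0.2, 0.7] 
tcp_pos: [0.5711, -0.1224, 0.1633] contact_force: [-0.1, 0.2, 0.2] 
tcp_pos: [0.5714, -0.1225, 0.1625] contact_force: [-5.9, 8.2, 20.5] 
tcp [ 71.37804026 -56.757726   162.51600778] tip [ 71.43258449 -93.05739009  99.18093525] tilt 0.5204329473295061 Ryc [9.99998876e-01 1.49936924e-03 1.85626797e-06] F [-5.14854744  8.76288552 20.4791498 ] at 19.35
```

The lever is on its stop with its end at z≈94. The last 2 mm step met it too firmly, so I lift off at once.

```bash
f(){ grep -E "tcp_pos|contact" | tr '\n' ' '; echo; }
python3 drive.py '[[[-0.1, 0, -0.175, 0, 0, 0], [-0.5, 0, -0.865, 0, 0, 0], [-1, 0, -1.75, 0, 0, 0], [-2.25, 0, -2.825, 0, 0, 0], [-3, 0, -4.5, 0, 0, 0]]]'|f
python3 drive.py '[[[-1.2, 0, -2.17, 0, 0.13, 0], [-2.4, 0, -4.34, 0, 0.26, 0], [-3, 0, -5.2, 0, 0.39, 0], [-3, 0, -5.2, 0, 0.52, 0], [-3, 0, -5.2, 0, 0.52, 0]]]'|f
python3 drive.py '[[[-2, 0, 0, 0, 0, 0], [-4, 0, 0, 0, 0, 0], [-6, 0, 0, 0, 0, 0], [-7.5, 0, 0, 0, 0, 0], [-7.5, 0, 0, 0, 0, 0]]]'|f
python3 - <<'E'
from m import *
print(L(r.get_obs()['tcp_pos']))
a,da=r.grab_frame('scene');b,db=r.grab_frame('top')
np.save('pics/fs.npy',da);cv2.imwrite('pics/fs.png',a);cv2.imwrite('pics/ft.png',b)
cv2.imwrite('pics/z9.png',cv2.convertScaleAbs(np.hstack([cv2.resize(a[205:315,240:350],(440,440),interpolation=cv2.INTER_CUBIC),cv2.resize(b[205:305,290:380],(360,440),interpolation=cv2.INTER_CUBIC)]),alpha=1.5))
E
```

```text
tcp_pos: [0.5708, -0.1314, 0.2702] contact_force: [0.6, 0.0, -0.3] 
tcp_pos: [0.5713, -0.1344, 0.3911] contact_force: [-0.7, -1.3, -0.5] 
tcp_pos: [0.5847, -0.2834, 0.388] contact_force: [0.1, 0.2, -0.5] 
[[ 0.0695561  -0.21819482  0.3880459 ]]
```

View pics/z9.png

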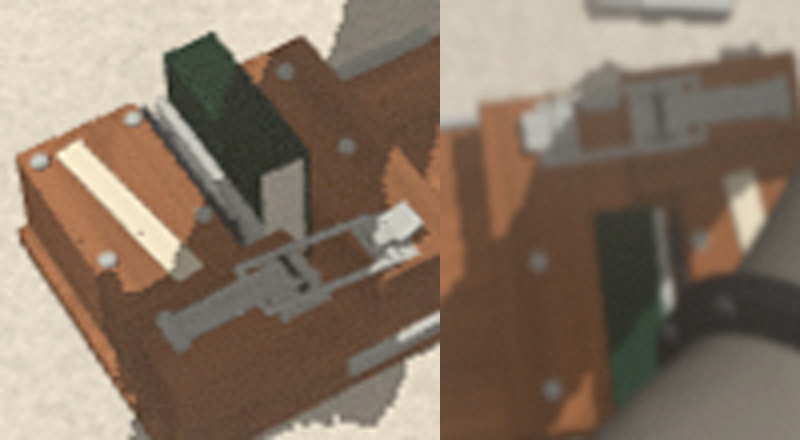

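The lever lies flat to -y with its end at (180,330), and the loop runs straight to the keeper at (400,225). The folder hasn't moved, and the arm is clear. A quick depth check of the lever, then I hand in.

```bash
python3 - <<'E'
from m import *
d=np.load('pics/fs.npy')
for u in [(175,333),(215,312),(240,297),(395,222)]:
    uv=np.array([u])/4.+[240,205]-.4;i=np.round(uv[0]).astype(int);print(u,1000*L(atdepth("scene",uv,[np.median(d[i[1]-1:i[1]+2,i[0]-1:i[0]+2])]))[0])
o=r.get_obs();print(o['contact_force'],o['clock']); print(r.hand_in())
E
```

```text
(175, 333) [ 74.39240924 -94.64471172  99.10938095]
(215, 312) [ 72.74239036 -69.12663105  97.76791901]
(240, 297) [ 72.45019165 -53.25644738  99.72552415]
(395, 222) [68.01059505 49.75146789 91.87511253]
[ 1.09114765  0.56082551 -0.44908432] 20.95
the job is handed in; nothing more can be done
None
```

The clamp is closed, but the 2 kg limit was broken: my push peaked at about 25 N (2.5 kg) early in the lever throw and 23 N (2.3 kg) at the stop. The jaw was leaned home at about 13 N, the cross bar sits at the keeper, and the lever is down at its stop; the book and bystanders were not touched, and I handed in at 21 s with the arm clear.

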